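# Seat a scraper in its fixture and snap the toggle clamp shut

### The arm

A 6-joint arm with a two-finger parallel gripper is mounted at the origin on the work surface. World frame = base frame: x ahead of the robot, y to its left, z up, the work surface at z = 0. Lengths are in m, angles in degrees, forces in N, time in s.
With the tool pointing down it reaches from about 0.4 to 0.825 m from the base axis. Payload 7 kg.
Tool frame: the origin (TCP) lies on the front face of the gripper's body, between the roots of the fingers; the fingertips stand 66 mm ahead of it and the grasp point (between the pads) lies 47 mm ahead of it; z points along the fingers, y is the line along which they close (so a half turn about z gives the same grasp; the last joint's range is limited). The gripper opens to 88 mm and grips with 3 to 60 N. Pads are 19 mm wide; open, the fingers measure 130 mm over their backs; the gripper's body (78 mm by 193 mm) begins 47 mm behind the grasp point.
Start: joints at [84.116, 20.546, 0.682, 0, -70.136, -16.507], TCP at [0.257, 0.624, 0.292] pointing down, gripper open.
Joint ranges: [-176.03, 176.03], [-82.01, 121.73], [-58.28, 71.71], [-173.87, 95.51], [-174.79, -0.11], [-173.66, 173.66]. Speed limits (degrees/s): [136.94, 136.94, 172.46, 180, 180, 180].

### API

Orientations are given as [roll, pitch, yaw] about the fixed x, y, z axes, in that order (R = Rz(yaw) Ry(pitch) Rx(roll)).
In Python, from plant import ctrl gives the robot as it stands.
- The arm moves only by the tool send_rows, never from a script. Its argument "deltas" is a list of rows, each a list of 2 entries, a list of its own where there are three numbers: the shift along the tool's x, y, z each as a share of 800 mm, from -1 to 1, then the turn about the tool's z as a share of 90 degrees, from -1 to 1. A call has exactly 5 rows; each row is the pose to reach, as a shift and turn from the pose commanded when the call began, along the tool's axes at that moment; what a row does not reach only later rows make up. A row lasts 1/12 s, in which the tool goes at most 41.7 mm and 7.16 degrees, less where a joint would pass 70% of its speed; a pose out of reach is approached as far as the arm can. A call with a number of a shift or a turn outside -1 to 1 is refused whole. A call with a gripper value outside its range is refused whole. "gripper" is the opening, from 0 (shut) to 1 (fully open), set as the call begins (left out, the last holds). The fingers move at their own pace and stop on an object; the grip force is fixed at half the most. Time passes only in rows, so rows that repeat a pose let the fingers close, or fill a call up. It gives the time, the measured TCP pose, the force, the opening and the grip force at its end, in the units of the state.
- ctrl.get_obs(): the state, without advancing time (a new reading comes with each control period).
- ctrl.snapshot(name): name is "side" or "top" or "wrist"; returns a dict with "color" (480x640x3 uint8, red, green, blue), "vertical_fov" (degrees; the focal length in pixels is half the picture's height over the tangent of half this angle, whatever the lens; pixels are square), "cx", "cy" (the principal point, pixels), "k1" (the pictures are not rectified: a ray, as slopes to the right and down, at radius r is drawn at 1 + k1 r^2 times it, then the intrinsics apply), "rvec" (rotation vector, rad) and "tvec" (3), from world to camera coordinates, as OpenCV has them. Camera axes: x right, y down, z forward; pixel columns grow to the right and rows downward; lengths in m; the calibration is good to about 2 mm. A picture is of the moment at which its call begins. There is no depth.
- ctrl.close_job(): hands the job in; it is judged then, once.
Trained networks look in a picture, given as the dict that the camera call returned (one of the last four; its "shot" number tells which), for a name from the list of things; names that differ only in an ending like _2 or _b are one class to them, and where a whole thing is asked for, a point or a joint stands for the part that bears it (a point fixed in the world has none). Each returns a list of dicts, best first, with "conf" (0 to 1); they miss things now and then, are a little off and sometimes report something else, mostly with a low value. They report only what shows in the picture. A call takes as long as a camera call. They do not tell look-alikes from the thing itself.
- ctrl.boxes_of(picture, thing): "xy" ([column, row] as shares, 0 to 1, of the picture: columns of its width, rows of its height, amid what is visible of it).
- ctrl.cut_out(picture, thing): "pixels" (480x640 bool, what is visible of it) and "xy" ([column, row] as shares, 0 to 1, of the picture: columns of its width, rows of its height, amid what is visible of it).
The state is a dict: "clock": time; "joint_pos": joint angles; "qvel": joint speeds; "tau": joint torques, N m; "tool_pos": TCP position; "orientation": TCP orientation; "force": force on the tool from outside, world axes, zero at the start; "moment": the same for the moment, N m; "opening": finger opening in m; "gripper_force": force on a finger pad.
Only numpy, scipy, OpenCV 4.12 (cv2) and the standard library are available. Lean on these libraries where they do the work, as an engineer would, in place of code of your own. Each camera call takes 0.05 s, during which the arm holds its last target. There are 200 camera calls.

### The job

In the clamping fixture a steel scraper lies in the channel, a little short of the end stop, under an open toggle clamp. Push the scraper along by the butt of its handle until the blade tip sits fully home against the stop, then push the clamp's lever over its dead point and down until it snaps into lock with the pad pressing on the blade. Only push: do not pick up the scraper, and leave the other things on the bench where they lie.

Things in the scene. Friction and masses are not known exactly. Their poses are not given: they have to be found in the camera images.
- fixture: Fixture bolted to the bench, immovable. Origin at bench level, z up, mm: steel base plate x -60..85, y -100..65, top at z = 18. Channel along y between rails (inner faces x = +-9, tops z = 24, y -45..50), stop block at its +y end. Grey clamp cheeks x 35..75, y -19..19, up to z = 64. The raised clamp arm and pad lie within x -15..70 and below z = 110; they come down as the lever goes down.
- stop_face (a point): Middle of the end stop's face, at fixture x 0, y 50, z 22 mm; axes as the fixture's. The stop block is 50 mm wide in x, 14 mm thick in y, its top at z = 38.
- scraper: Loose workpiece, 0.1 to 0.2 kg: steel blade 16 x 8 x 110 mm, black handle 18 x 14 x 70 mm, undersides flush, 180 mm in all. Origin mid-length on the underside; y from handle to blade tip, z up. Lies flat in the channel (underside at fixture z = 18), tip towards the stop and 15 to 40 mm short of it, handle out past the plate's -y edge; slides at 1 to 2 N. Home: butt at fixture y = -130.
- blade_tip (a point): Centre of the flat end face of the scraper's blade, 90 mm along the scraper's y from its origin, 4 mm above its underside.
- handle_butt (a point): Centre of the flat butt end of the scraper's black handle, -90 mm along its y, 7 mm above its underside: the face to push.
- lever_pivot (a point): Centre of the lever's pivot, fixture x 63, y 0, z 55 mm; its axis runs along fixture y; axes as the fixture's.
- clamp_lever (a joint): Lever angle, rad. 0: open, lever 1.396 rad above level, leaning to fixture +x; elevation = 1.396 - value. Grows as it is pushed to +x and down. Starts at 0, held there by its spring. Resists by up to 0.7 N m (8 N at 90 mm), most near 0.2 to 0.5, nothing at the dead point 1.0; beyond it, it snaps by itself to its locked end stop, 1.35, almost level. Let go before the dead point it springs back open.
- lever_end (a point): Outer end of the lever, middle of its pushed face (looks to fixture -x when open, up when locked), 120 mm from the pivot. x along the lever outward, y along the pivot axis, z out of the pushed face. Lever: flat bar 12 mm thick (pushed face 6 mm off the pivot line), black rubber grip 26 mm wide from 45 to 120 mm from the pivot.
- clamp_pad: Round rubber pad, 16 mm diameter, on a spring spindle at the end of the clamp arm; origin at the centre of its underside. Locked, it presses on the blade at fixture x = 0, y = 0 with about 5 N.
- polish_bar: Bystander, not part of the job: cream polishing-compound bar, 45 x 120 x 35 mm; origin at its underside.
- paste_jar: Bystander, not part of the job: grey jar with a steel lid, 60 mm diameter, 60 mm tall; origin at its underside.
- spare_scraper: Bystander, not part of the job: a second scraper like the one in the fixture, lying loose on the bench; origin at its underside.
- wood_block: Bystander, not part of the job: small wooden block, 60 x 45 x 30 mm; origin at its underside.
- spanner: Bystander, not part of the job: steel spanner lying on the bench; origin at its underside.
- mug: Bystander, not part of the job: white mug, 76 mm across, 65 mm tall; origin at its underside.
- brush: Bystander, not part of the job: hand brush lying on the bench; origin at its underside.
Things that resemble listed ones, but are neither listed nor needed, are in the scene too. Several things have the shape of the fixture; the one meant has the colours described above.

How it is judged (in metres and radians):
On the way, in this order (a step that is already met when the one before it is completed fails the run):
1. the scraper's blade tip is home against the end stop (within 2 mm) while the clamp is still open (y of blade_tip in the frame of fixture above 0.048 m and z of scraper in the frame of fixture below 0.0205 m and value of joint clamp_lever below 0.6 rad), for 0.2 s.
2. the lever has snapped past its dead point into lock (value of joint clamp_lever above 1.3 rad), for 0.2 s.
At the end, for the whole second after the job is handed in: The lever is in its locked end position (above 1.30 rad), the scraper lies flat in the channel at rest with its blade tip within 2.5 mm of the stop, and the pad presses on it with more than 1.5 N (y of blade_tip in the frame of fixture above 0.0475 m and z of scraper in the frame of fixture below 0.0205 m and value of joint clamp_lever above 1.3 rad and contact force between clamp_pad and scraper above 1.5 N and linear speed of scraper below 0.01 m/s); the robot touches nothing.
It fails at once if the scraper is lifted more than 8 mm off the fixture or tipped out of the channel (z of scraper in the frame of fixture above 0.026 m or angle between scraper's own z axis and vertical above 0.2 rad).
It fails at once if another thing on the bench is moved more than 15 mm (distance of any of polish_bar, paste_jar, spare_scraper, wood_block, spanner, mug, brush from where it was at the start of the episode above 0.015 m).
It also fails if it takes over 45 s, if anything falls off the work surface, if the arm or the gripper's body presses on something with over 40 N, if the wrist force passes 120 N, or if a joint passes its speed limit or range.

## Working session

There is one attempt and no reset: what is moved stays moved. The work goes in short steps, Python scripts to look and compute and a tool call to move; the robot and the scene stay as the last step left them, time stands still between calls to the robot, and variables do not carry over. Pictures are saved under pics/ and viewed, at most 10 in all, crops included, and the job is handed in when it is done.

Besides the shell and the picture viewer there is one more tool, called after "Emit:" as a command line: name --argument value ..., lists and objects as JSON in quotes. send_rows: Moves the arm, as the interface text tells. Shift numbers are shares of 800 mm and turn numbers shares of 90 degrees, none past 1 either way. Its arguments: {"type":"object","properties":{"deltas":{"type":"array","items":{"type":"array"}},"gripper":{"type":"number"}},"required":["deltas"]}

```bash
mkdir -p pics; python3 - <<'E'
from plant import ctrl
import cv2,pickle
o=ctrl.get_obs();print(o)
for n in("top","side"):
    p=ctrl.snapshot(n);cv2.imwrite(f"pics/{n}0.png",p["color"][:,:,::-1]);pickle.dump(p,open(f"{n}0.pkl","wb"))
    print({k:v for k,v in p.items() if k!="color"})
    for t in("fixture","scraper","clamp_lever","lever_end","handle_butt","blade_tip","lever_pivot","stop_face","clamp_pad"):
        try:
            print(t,[(round(d["conf"],2),round(d["xy"][0]*640),round(d["xy"][1]*480)) for d in ctrl.boxes_of(p,t)])
        except Exception as e: print(t,e)
E
```

```text
{'clock': 0.0, 'joint_pos': array([ 8.41155223e+01,  2.05915903e+01,  6.34811780e-01, -2.07189171e-02,
       -7.01359202e+01, -1.65080737e+01]), 'qvel': array([-0.09240315,  0.05365502, -0.03729323, -0.07596526,  0.03177643,
       -0.07656938]), 'tau': array([ 1.28761814e-03, -5.82714915e+01,  2.93049502e+01,  6.99714258e+00,
        6.76459749e-03, -1.57782697e-04]), 'tool_pos': array([0.25699729, 0.62375576, 0.29122685]), 'orientation': array([ 1.79905587e+02, -7.66871498e-03, -2.23996009e+01]), 'force': array([-0.74819565, -0.54521696,  0.65527048]), 'moment': array([-0.0199242 , -0.02264005, -0.0025074 ]), 'gripper_force': 0.0, 'opening': 0.08762912607320755}
{'vertical_fov': 57.694327676112486, 'cx': 322.0757796379175, 'cy': 236.42954810745624, 'k1': -0.003523387554860064, 'rvec': array([ 2.22960405, -2.16792991,  0.08604369]), 'tvec': array([-0.03514264,  0.50268825,  1.22096777]), 'shot': 1}
fixture [(0.96, 193, 315), (0.85, 300, 238), (0.77, 398, 321)]
scraper [(0.75, 327, 246)]
clamp_lever [(0.53, 403, 302), (0.48, 174, 294), (0.43, 299, 210)]
lever_end [(0.55, 176, 293), 
[... 340 characters left out ...]
ov': 54.0140919777376, 'cx': 320.78352377918924, 'cy': 234.68720247012556, 'k1': 0.019725838985454762, 'rvec': array([ 2.30461492, -0.46599881,  0.20116441]), 'tvec': array([-0.45841839,  0.22350391,  1.16562696]), 'shot': 2}
fixture [(0.94, 218, 209), (0.82, 275, 364), (0.62, 321, 252)]
scraper [(0.58, 320, 271), (0.27, 377, 284)]
clamp_lever [(0.8, 302, 320), (0.71, 335, 217), (0.46, 225, 176)]
lever_end [(0.62, 226, 173), (0.6, 298, 321), (0.54, 340, 217), (0.4, 306, 223)]
handle_butt [(0.53, 321, 272)]
blade_tip [(0.91, 319, 267)]
lever_pivot [(0.78, 214, 210), (0.6, 276, 361), (0.59, 318, 251)]
stop_face [(0.81, 275, 360), (0.79, 212, 208), (0.77, 317, 250)]
clamp_pad [(0.73, 339, 218)]
```

View pics/top0.png

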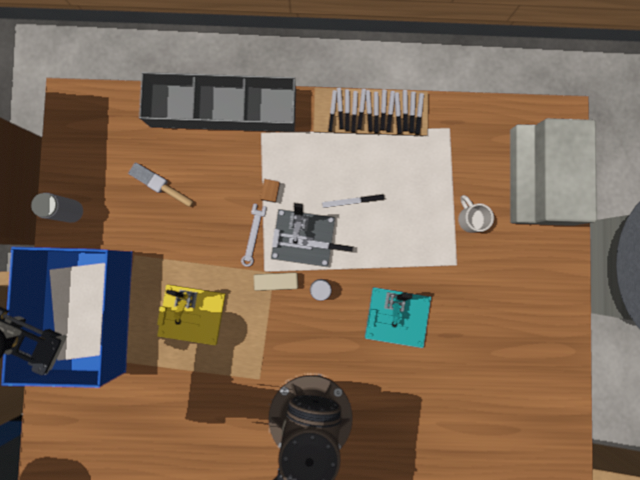

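View pics/side0.png

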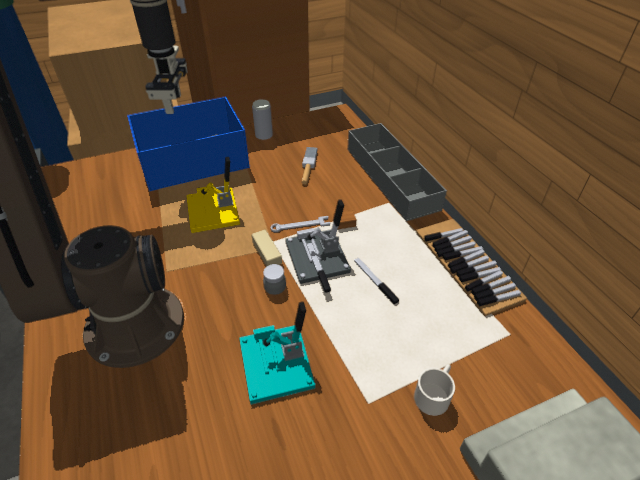

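The top view shows the grey fixture at about (304,237), with its scraper butt at (355,249) pointing right (world -y). The lever is at (298,208). The yellow and teal fixtures are decoys. Next I'll get rough positions.

```bash
cat > h.py <<'E'
import numpy as np,cv2,pickle
def K(p):
    f=240/np.tan(np.radians(p["vertical_fov"]/2));return np.array([[f,0,p["cx"]],[0,f,p["cy"]],[0,0,1]]),np.array([p["k1"],0,0,0,0.])
def ray(p,uv):
    k,d=K(p);n=cv2.undistortPoints(np.array([[uv]],float),k,d)[0,0]
    R=cv2.Rodrigues(p["rvec"])[0];return -R.T@p["tvec"],R.T@np.array([n[0],n[1],1])
def onz(p,uv,z):
    c,r=ray(p,uv);return (c+r*(z-c[2])/r[2])
def proj(p,X):
    k,d=K(p);return cv2.projectPoints(np.array(X,float).reshape(-1,3),p["rvec"],p["tvec"],k,d)[0][:,0]
def tri(pairs):
    A=np.zeros((3,3));b=np.zeros(3)
    for p,uv in pairs:
        c,r=ray(p,uv);r/=np.linalg.norm(r);M=np.eye(3)-np.outer(r,r);A+=M;b+=M@c
    return np.linalg.solve(A,b)
E
python3 - <<'E'
from h import *
t=pickle.load(open("top0.pkl","rb"));s=pickle.load(open("side0.pkl","rb"))
print(onz(t,(304,237),.018),onz(t,(355,249),.03))
print("lever end",tri([(t,(298,208)),(s,(340,204))]))
print("butt",tri([(t,(355,249)),(s,(323,290))]))
c=t["color"][195:275,240:370]
cv2.imwrite("pics/tc.png",cv2.resize(c,None,fx=6,fy=6,interpolation=cv2.INTER_CUBIC)[:,:,::-1])
E
```

```text
[0.50024545 0.03010481 0.018     ] [ 0.46993822 -0.11404778  0.03      ]
lever end [0.56602182 0.04213669 0.17265999]
butt [ 0.46360612 -0.11083864  0.04204524]
```

View pics/tc.png

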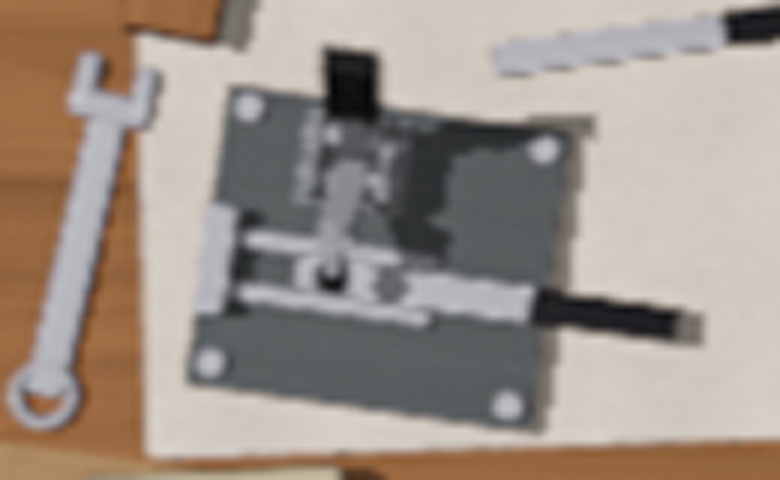

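```bash
python3 - <<'E'
from h import *
from scipy.optimize import least_squares
t=pickle.load(open("top0.pkl","rb"))
F=np.array([[85,65],[85,-100],[-60,-100],[-60,65]])/1e3
U=np.array([[230,88],[578,130],[545,430],[188,380]])/6-.4+[240,195]
W=np.array([onz(t,u,.018)[:2] for u in U])
g=lambda q:(np.array([[np.cos(q[2]),-np.sin(q[2])],[np.sin(q[2]),np.cos(q[2])]])@F.T).T+q[:2]-W
r=least_squares(lambda q:g(q).ravel(),[.5,.03,0]);print(r.x,np.degrees(r.x[2]),g(r.x)*1e3)
q=r.x;R=np.array([[np.cos(q[2]),-np.sin(q[2])],[np.sin(q[2]),np.cos(q[2])]])
for u in((700,328),(675,322),(535,303)):
    print(R.T@(onz(t,np.array(u)/6-.4+[240,195],.03)[:2]-q[:2])*1e3)
print(R@[0,-.06]+q[:2])
E
```

```text
[ 0.48853657  0.04918002 -0.09900788] -5.6727335764685005 [[ 2.60845243 -0.90988568]
 [ 1.40020406  0.05209259]
 [-0.74429117  2.48501877]
 [-3.26436532 -1.62722569]]
[  -2.66424286 -167.88614983]
[  -1.3638691  -155.93889783]
[ -0.85515136 -89.90790675]
[ 0.4826058  -0.01052615]
```

Emit:
send_rows --deltas '[[[0.017,0.019,0],-0.04],[[0.05,0.056,0],-0.08],[[0.085,0.096,0],-0.12],[[0.118,0.133,0],-0.16],[[0.15,0.17,0],-0.186]]' --gripper 0

```text
clock: 1.42
tool_pos: [0.3166, 0.4507, 0.2921]
orientation: [180.0, -0.0, -5.4]
force: [1.8, 0.1, 0.8]
opening: 0.0596
gripper_force: 0.0
```

Emit:
send_rows --deltas '[[[0.02,0.045,0],0],[[0.04,0.09,0],0],[[0.06,0.135,0],0],[[0.08,0.18,0],0],[[0.1,0.225,0],0]]'

```text
clock: 1.83
tool_pos: [0.3783, 0.2638, 0.2925]
orientation: [-180.0, -0.0, -5.6]
force: [1.2, 0.4, 1.2]
opening: 0.0264
gripper_force: 0.0
```

Emit:
send_rows --deltas '[[[0.02,0.045,0],0],[[0.04,0.09,0],0],[[0.06,0.135,0],0],[[0.08,0.18,0],0],[[0.1,0.225,0],0]]'

```text
clock: 2.25
tool_pos: [0.4402, 0.0768, 0.2928]
orientation: [-179.9, -0.1, -5.6]
force: [0.8, 1.3, 1.1]
opening: 0.0006
gripper_force: 0.0
```

Emit:
send_rows --deltas '[[[0.02,0.04,0],0],[[0.04,0.08,0],0],[[0.05,0.1,0],0],[[0.05,0.1,0],0],[[0.05,0.1,0],0]]'

```text
clock: 2.67
tool_pos: [0.4721, -0.0059, 0.2921]
orientation: [180.0, 0.0, -5.8]
force: [-0.2, 0.4, -0.3]
opening: 0.0004
gripper_force: 0.0
```

```bash
python3 - <<'E'
from plant import ctrl
from h import *
o=ctrl.get_obs();print(o["clock"],o["tool_pos"],o["orientation"],o["force"])
p=ctrl.snapshot("wrist");cv2.imwrite("pics/w1.png",p["color"][:,:,::-1]);pickle.dump(p,open("w1.pkl","wb"))
R=cv2.Rodrigues(p["rvec"])[0];print(-R.T@p["tvec"],R)
E
```

```text
2.6667 [ 0.47209525 -0.00594037  0.29208128] [ 1.79998423e+02  9.19344863e-03 -5.80808165e+00] [-0.24723785  0.42900049 -0.29051611]
[ 0.54971928 -0.01415169  0.38553225] [[-1.01206128e-01 -9.94865250e-01  6.74190696e-04]
 [-9.52620243e-01  9.71039432e-02  2.88245550e-01]
 [-2.86830947e-01  2.85299683e-02 -9.57556290e-01]]
```

View pics/w1.png

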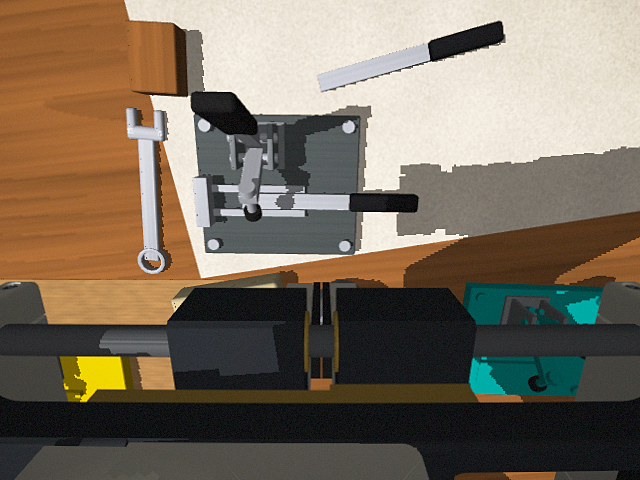

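The wrist view shows the fixture plate corners near (194,115), (361,115), (357,254) and (206,252). The butt is near (417,204) and the lever grip top near (195,98). I'll fit these with the top view.

```bash
python3 - <<'E'
from h import *
from scipy.optimize import least_squares
t=pickle.load(open("top0.pkl","rb"));w=pickle.load(open("w1.pkl","rb"))
c=w["color"][80:270,180:430]
cv2.imwrite("pics/wc.png",cv2.resize(c,None,fx=3.2,fy=3.2,interpolation=cv2.INTER_CUBIC)[:,:,::-1])
F=np.array([[85,65],[85,-100],[-60,-100],[-60,65]])/1e3
def fit(p,U):
    W=np.array([onz(p,u,.018)[:2] for u in U])
    Rm=lambda a:np.array([[np.cos(a),-np.sin(a)],[np.sin(a),np.cos(a)]])
    g=lambda q:(Rm(q[2])@F.T).T+q[:2]-W
    r=least_squares(lambda q:g(q).ravel(),[.5,.03,0]);q=r.x;print(q,np.degrees(q[2]),"\n",g(q).round(4)*1e3)
    return q,Rm(q[2])
q,R=fit(w,[(194,115),(361.5,115),(357,254),(206,252)])
for u,z in(((417,196),.032),((417,211),.032),((350,194),.032),((417,204),.025),((195,98),.17)):
    print(R.T@(onz(w,u,z)[:2]-q[:2])*1e3)
E
```

```text
[ 0.49051357  0.05243582 -0.10804292] -6.19040335630214 
 [[ 1.3 -0.1]
 [ 0.4 -0.3]
 [-0.2  0.5]
 [-1.5 -0.1]]
[   7.1617612  -157.20270474]
[  -8.2269769  -158.49854897]
[  8.69316959 -89.61411164]
[  -2.32627213 -159.83107602]
[85.55251084 11.94425316]
```

View pics/wc.png

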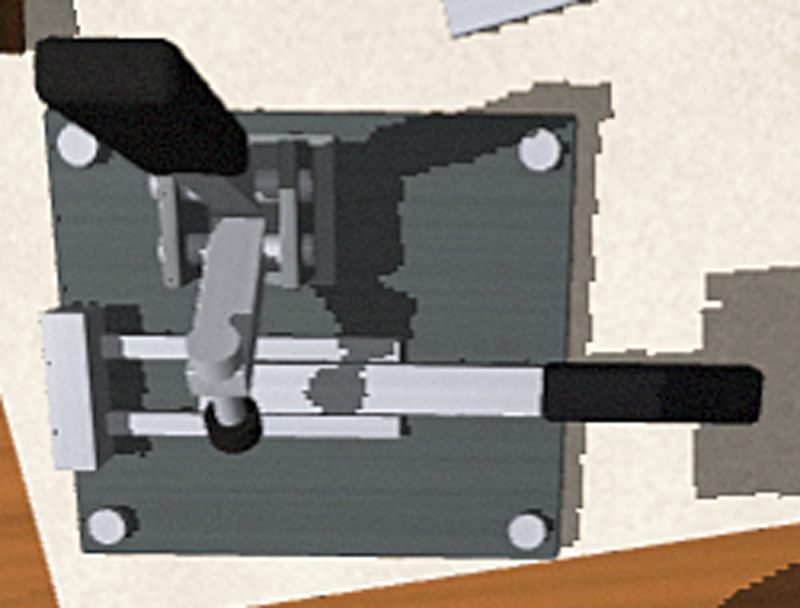

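The butt is at fixture y ≈ -158 (about 28 mm short), and the fixture is at (0.490, 0.052) with yaw ≈ -6°. I'll move behind the butt and descend.

Emit:
send_rows --deltas '[[[0.003,0.04,0],0],[[0.007,0.085,0],0],[[0.01,0.13,0],0],[[0.014,0.176,0.02],0],[[0.014,0.176,0.06],0.005]]'

```text
clock: 3.13
tool_pos: [0.4711, -0.1494, 0.2471]
orientation: [180.0, -0.4, -6.1]
force: [1.6, 0.6, -0.0]
opening: 0.0003
gripper_force: 0.0
```

Emit:
send_rows --deltas '[[[0,0,0.045],0],[[0,0,0.09],0],[[0,0,0.135],0],[[0,0,0.175],0],[[0,0,0.2],0]]'

```text
clock: 3.55
tool_pos: [0.468, -0.145, 0.0815]
orientation: [180.0, 0.2, -6.0]
force: [-0.0, -0.6, -0.6]
opening: 0.0007
gripper_force: 0.0
```

```bash
python3 - <<'E'
from plant import ctrl
from h import *
o=ctrl.get_obs();print(o["clock"],o["tool_pos"],o["orientation"],o["force"])
a=np.radians(-6.1);R=np.array([[np.cos(a),-np.sin(a)],[np.sin(a),np.cos(a)]])
print(R.T@(o["tool_pos"][:2]-[.490,.0515]))
p=ctrl.snapshot("side");pickle.dump(p,open("s2.pkl","wb"))
w=ctrl.snapshot("wrist");pickle.dump(w,open("w2.pkl","wb"))
a=cv2.resize(p["color"][200:340,250:400],None,fx=3,fy=3,interpolation=cv2.INTER_CUBIC)
b=cv2.resize(w["color"],(560,420))[:,:350]
cv2.imwrite("pics/c2.png",np.hstack([a[:420],b])[:,:,::-1])
E
```

```text
3.55 [ 0.46797869 -0.1450403   0.08152851] [ 1.79988997e+02  1.55852143e-01 -6.03044770e+00] [-0.00176274 -0.62396925 -0.6179414 ]
[-0.00101145 -0.19776756]
```

View pics/c2.png

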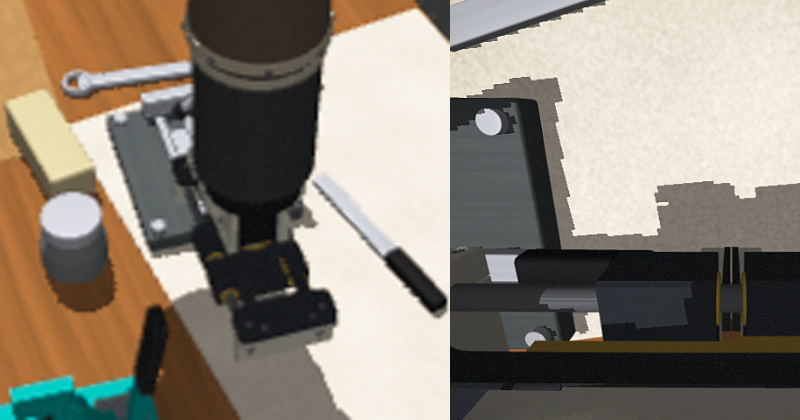

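The gripper stands just behind the butt in line with the channel, and nothing is touched. Now I push.

Emit:
send_rows --deltas '[[[0,-0.01,0],0],[[0,-0.02,0],0],[[0,-0.028,0],0],[[0,-0.036,0],0],[[0,-0.042,0],0]]'

```text
clock: 4.07
tool_pos: [0.4736, -0.1117, 0.0855]
orientation: [-180.0, -0.1, -6.0]
force: [-0.6, -1.0, 0.5]
opening: 0.0003
gripper_force: 0.7
```

```bash
cat > st.py <<'E'
from plant import ctrl
from h import *
o=ctrl.get_obs()
a=np.radians(-6.1);R=np.array([[np.cos(a),-np.sin(a)],[np.sin(a),np.cos(a)]])
print(o["clock"],R.T@(o["tool_pos"][:2]-[.490,.0515])*1e3,o["tool_pos"][2],"F",R.T@o["force"][:2],o["force"][2])
E
python3 st.py
```

```text
4.0667 [   1.03789153 -164.00645293] 0.085463757537767 F [-0.53330538 -1.04241069] 0.49707574399391596
```

Emit:
send_rows --deltas '[[[0,-0.003,0],0],[[0,-0.006,0],0],[[0,-0.008,0],0],[[0,-0.01,0],0],[[0,-0.011,0],0]]'

```text
clock: 4.48
tool_pos: [0.4737, -0.104, 0.0842]
orientation: [180.0, 0.0, -6.1]
force: [0.6, -2.5, 1.5]
opening: 0.0004
gripper_force: 0.8
```

Emit:
send_rows --deltas '[[[0,-0.001,0],0],[[0,-0.002,0],0],[[0,-0.003,0],0],[[0,-0.003,0],0],[[0,-0.003,0],0]]'

```text
clock: 4.9
tool_pos: [0.474, -0.1016, 0.0841]
orientation: [-180.0, 0.0, -6.1]
force: [-1.1, -1.1, 0.2]
opening: 0.0006
gripper_force: 0.5
```

```bash
python3 st.py
```

```text
4.9 [   0.35398348 -153.90952284] 0.08409375686506956 F [-0.94658279 -1.16623024] 0.24453990597163605
```

Emit:
send_rows --deltas '[[[0,-0.001,0],0],[[0,-0.002,0],0],[[0,-0.003,0],0],[[0,-0.003,0],0],[[0,-0.003,0],0]]'

```text
clock: 5.32
tool_pos: [0.4743, -0.0991, 0.0841]
orientation: [-180.0, 0.0, -6.1]
force: [-0.8, 0.2, 0.9]
opening: 0.0003
gripper_force: 0.1
```

Emit:
send_rows --deltas '[[[0,-0.001,0],0],[[0,-0.002,0],0],[[0,-0.002,0],0],[[0,-0.002,0],0],[[0,-0.002,0],0]]'

```text
clock: 5.73
tool_pos: [0.4745, -0.0975, 0.0842]
orientation: [-180.0, -0.0, -6.1]
force: [-0.1, -0.2, 0.2]
opening: 0.0004
gripper_force: 0.0
```

```bash
python3 st.py
```

```text
5.7333 [   0.45492241 -149.83656617] 0.08417273583260561 F [-0.04277645 -0.17506595] 0.1874873193271783
```

Emit:
send_rows --deltas '[[[0,-0.001,0],0],[[0,-0.002,0],0],[[0,-0.003,0],0],[[0,-0.003,0],0],[[0,-0.003,0],0]]'

```text
clock: 6.15
tool_pos: [0.4747, -0.0952, 0.0842]
orientation: [-180.0, -0.0, -6.1]
force: [-0.7, -0.0, -0.3]
opening: 0.0003
gripper_force: 0.1
```

Emit:
send_rows --deltas '[[[0,-0.001,0],0],[[0,-0.002,0],0],[[0,-0.003,0],0],[[0,-0.003,0],0],[[0,-0.003,0],0]]'

```text
clock: 6.57
tool_pos: [0.475, -0.0927, 0.0842]
orientation: [-180.0, -0.0, -6.1]
force: [-0.2, -0.2, 0.8]
opening: 0.0002
gripper_force: 0.1
```

```bash
python3 st.py;python3 - <<'E'
from plant import ctrl
from h import *
p=ctrl.snapshot("top");w=ctrl.snapshot("wrist");pickle.dump(w,open("w3.pkl","wb"))
a=cv2.resize(p["color"][195:275,240:370],None,fx=3.2,fy=3.2,interpolation=cv2.INTER_CUBIC)
b=cv2.resize(w["color"][:,:400],None,fx=.9,fy=.9)
h=max(a.shape[0],b.shape[0]);a=cv2.copyMakeBorder(a,0,h-a.shape[0],0,0,0);b=cv2.copyMakeBorder(b,0,h-b.shape[0],0,0,0)
cv2.imwrite("pics/c3.png",np.hstack([a,b])[:,:,::-1])
E
```

```text
6.5667 [   0.42163088 -145.0233225 ] 0.08416494129580934 F [-0.2101939  -0.20732535] 0.8351248953816617
```

View pics/c3.png

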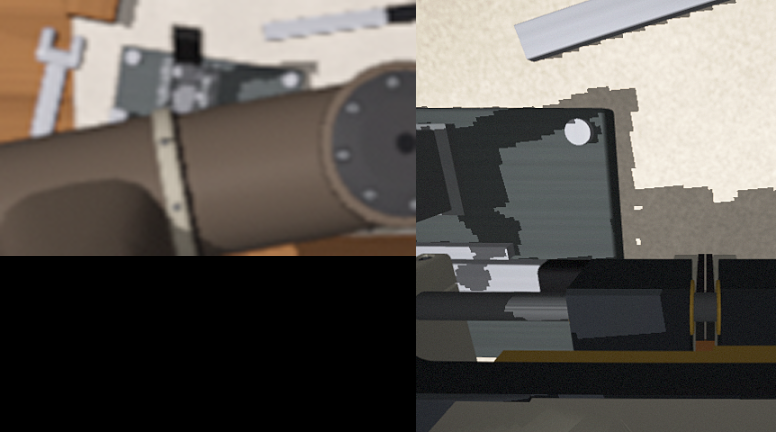

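In this view the blade/handle junction shows at about wrist pixel (138,320). At home it should sit at fixture y = -60.

```bash
python3 - <<'E'
from h import *
w=pickle.load(open("w3.pkl","rb"))
a=np.radians(-6.1);R=np.array([[np.cos(a),-np.sin(a)],[np.sin(a),np.cos(a)]])
for u,z in(((138,295),.032),((137,323),.026),((143,290),.032),((216,121),.018)): print(R.T@(onz(w,u,z)[:2]-[.490,.0515])*1e3)
for y in(-60,-65,-70):
    print(y,[proj(w,np.r_[R@[x,y/1e3]+[.49,.0515],z])[0].round(1) for x,z in((.008,.026),(-.005,.026),(.009,.032))])
E
```

```text
[  8.94171694 -62.55116108]
[ -8.78156428 -56.38439115]
[ 11.41791916 -65.20016925]
[  84.04545016 -100.39995198]
-60 [array([139.2, 291.3]), array([143.3, 316. ]), array([132.4, 294.9])]
-65 [array([149.8, 291.3]), array([153.6, 316.1]), array([143.3, 294.9])]
-70 [array([160.3, 291.3]), array([163.9, 316.1]), array([154.3, 294.9])]
```

Emit:
send_rows --deltas '[[[0,-0.001,0],0],[[0,-0.002,0],0],[[0,-0.002,0],0],[[0,-0.002,0],0],[[0,-0.002,0],0]]'

```text
clock: 7.08
tool_pos: [0.4751, -0.0912, 0.0841]
orientation: [-180.0, 0.0, -6.1]
force: [-0.8, -0.1, -0.3]
opening: 0.0003
gripper_force: 0.1
```

Emit:
send_rows --deltas '[[[0,-0.001,0],0],[[0,-0.002,0],0],[[0,-0.002,0],0],[[0,-0.002,0],0],[[0,-0.002,0],0]]'

```text
clock: 7.5
tool_pos: [0.4751, -0.0902, 0.0842]
orientation: [180.0, 0.0, -6.1]
force: [0.6, -4.9, 0.3]
opening: 0.0002
gripper_force: 3.0
```

Emit:
send_rows --deltas '[[[0,-0.001,0],0],[[0,-0.002,0],0],[[0,-0.002,0],0],[[0,-0.002,0],0],[[0,-0.002,0],0]]'

```text
clock: 7.92
tool_pos: [0.475, -0.0899, 0.0842]
orientation: [179.9, 0.1, -6.1]
force: [1.9, -18.0, -0.7]
opening: 0.0005
gripper_force: 8.5
```

```bash
python3 st.py;python3 - <<'E'
from plant import ctrl
from h import *
w=ctrl.snapshot("wrist");pickle.dump(w,open("w4.pkl","wb"));w3=pickle.load(open("w3.pkl","rb"))
f=lambda w:cv2.resize(w["color"][270:340,60:190],None,fx=6,fy=4,interpolation=cv2.INTER_CUBIC)
cv2.imwrite("pics/c4.png",np.vstack([f(w3),f(w)])[:,:,::-1])
E
```

```text
7.9167 [   0.15716636 -142.17819654] 0.08423898067863755 F [  3.8484898  -17.71701007] -0.7071849800513439
```

View pics/c4.png

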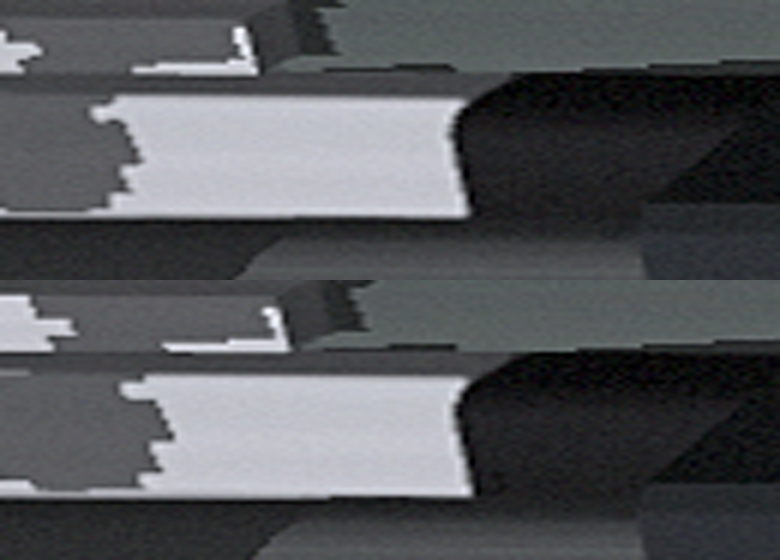

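Contact force climbed to 18 N with no further travel, and the handle junction sits at about -60, so the blade is home. I back off and rise.

Emit:
send_rows --deltas '[[[0,0.005,0],0],[[0,0.02,0],0],[[0,0.03,0],0],[[0,0.03,-0.03],0],[[0,0.03,-0.08],0]]'

```text
clock: 8.38
tool_pos: [0.4703, -0.1126, 0.1454]
orientation: [179.9, 0.5, -6.2]
force: [1.0, 1.7, -0.1]
opening: 0.0002
gripper_force: 0.0
```

Emit:
send_rows --deltas '[[[0,0,-0.045],0],[[0,0,-0.09],0],[[0,0,-0.135],0],[[0,0,-0.17],0],[[0,0,-0.18],0]]'

```text
clock: 8.8
tool_pos: [0.4746, -0.1121, 0.2974]
orientation: [-179.9, -0.4, -6.1]
force: [0.7, -0.4, 0.3]
opening: 0.0003
gripper_force: 0.0
```

Emit:
send_rows --deltas '[[[0.01,-0.04,0],0],[[0.02,-0.08,0],0],[[0.03,-0.12,0],0],[[0.04,-0.16,0],0],[[0.05,-0.2,0],0]]'

```text
clock: 9.22
tool_pos: [0.5298, 0.0443, 0.2919]
orientation: [-180.0, 0.0, -6.1]
force: [-0.2, -1.2, 0.5]
opening: 0.0003
gripper_force: 0.0
```

```bash
python3 st.py;python3 - <<'E'
from plant import ctrl
from h import *
w=ctrl.snapshot("wrist")
cv2.imwrite("pics/w5.png",w["color"][:,:,::-1])
a=np.radians(-6.1);R=np.array([[np.cos(a),-np.sin(a)],[np.sin(a),np.cos(a)]])
P=lambda x,y,z:proj(w,np.r_[R@[x/1e3,y/1e3]+[.49,.0515],z/1e3])[0].round(1)
print("lever end face edges",P(78,-13,174),P(78,13,174),"plate",P(85,65,18),P(85,-100,18),"butt",P(0,-130,32),"junction",P(8,-60,26),P(-8,-60,26))
E
```

```text
9.2167 [40.31135095 -2.89331062] 0.2919357331302614 F [-0.03807878 -1.23768825] 0.5314768752510532
lever end face edges [337.  203.9] [294.  203.9] plate [254.2 168.4] [415.4 168.4] butt [441.  251.5] junction [374.3 242.6] [373.6 256.8]
```

View pics/w5.png

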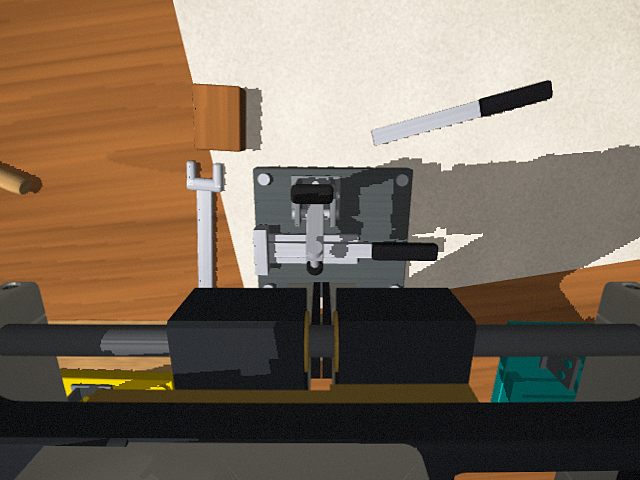

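The lever end shows at (312,200), close to the prediction. The butt is at col 438 and the plate edge at col 412, both shifted about 3 px the same way, so the scraper is still home. I descend on the lever's -x side and then push along its arc.

Emit:
send_rows --deltas '[[[0,-0.003,0.03],0],[[0,-0.006,0.06],0],[[0,-0.006,0.085],0],[[0,-0.006,0.096],0],[[0.005,-0.006,0.096],0]]'

```text
clock: 9.68
tool_pos: [0.5326, 0.0468, 0.2131]
orientation: [179.9, 0.2, -6.1]
force: [0.7, 0.2, 0.4]
opening: 0.0002
gripper_force: 0.0
```

Emit:
send_rows --deltas '[[[0.006,0,0],0],[[0.012,0,0],0],[[0.018,0,0],0],[[0.024,0,0],0],[[0.03,0,0],0]]'

```text
clock: 10.1
tool_pos: [0.5582, 0.0447, 0.216]
orientation: [-180.0, 0.0, -6.1]
force: [-5.3, 2.8, 2.5]
opening: 0.0005
gripper_force: 3.0
```

```bash
python3 st.py
```

```text
10.1 [68.50547921  0.46005942] 0.21595611813350832 F [-5.54801849  2.22785352] 2.4719444209578096
```

Emit:
send_rows --deltas '[[[0.011,0,0.0025],0],[[0.022,0,0.0075],0],[[0.034,0,0.0125],0],[[0.046,0,0.02],0],[[0.059,0,0.03],0]]'

```text
clock: 10.52
tool_pos: [0.606, 0.0394, 0.1933]
orientation: [-180.0, -0.1, -6.1]
force: [-3.8, -1.2, 8.7]
opening: 0.0003
gripper_force: 4.5
```

```bash
python3 st.py
```

```text
10.5167 [116.62861395   0.2985827 ] 0.19325574986175797 F [-3.61387311 -1.56814722] 8.71062770219296
```

Emit:
send_rows --deltas '[[[0.01,0,0.01],0],[[0.02,0,0.0225],0],[[0.025,0,0.0325],0],[[0.03,0,0.0425],0],[[0.036,0,0.0575],0]]'

```text
clock: 10.93
tool_pos: [0.6343, 0.0366, 0.1454]
orientation: [-180.0, -0.1, -6.1]
force: [0.3, -0.3, 0.4]
opening: 0.0004
gripper_force: 0.0
```

Emit:
send_rows --deltas '[[[0,0,0.003],0],[[0,0,0.006],0],[[0,0,0.006],0],[[0,0,0.006],0],[[0,0,0.006],0]]'

```text
clock: 11.35
tool_pos: [0.6337, 0.0368, 0.1411]
orientation: [-180.0, -0.0, -6.1]
force: [0.2, 0.1, -0.5]
opening: 0.0004
gripper_force: 0.0
```

```bash
python3 st.py
```

```text
11.35 [144.45866168   0.62609445] 0.1411094039609775 F [0.15917811 0.10269028] -0.45650612460979456
```

Contact vanished, so the lever has snapped over. I rise clear and check.

Emit:
send_rows --deltas '[[[0,0,-0.03],0],[[0,0,-0.07],0],[[0,0,-0.11],0],[[0,0,-0.15],0],[[-0.03,0,-0.19],0]]'

```text
clock: 11.77
tool_pos: [0.6117, 0.0391, 0.2942]
orientation: [180.0, -0.1, -6.1]
force: [-0.0, 0.6, 1.1]
opening: 0.0
gripper_force: 0.0
```

Emit:
send_rows --deltas '[[[-0.04,0,0],0],[[-0.08,0,0],0],[[-0.11,0,0],0],[[-0.12,0,0],0],[[-0.12,0,0],0]]'

```text
clock: 12.18
tool_pos: [0.5127, 0.0495, 0.294]
orientation: [-179.9, -0.1, -6.0]
force: [0.8, 0.2, 0.3]
opening: 0.0003
gripper_force: 0.0
```

```bash
python3 st.py;python3 - <<'E'
from plant import ctrl
from h import *
w=ctrl.snapshot("wrist");s=ctrl.snapshot("side")
a=cv2.resize(w["color"][100:290,200:470],(420,296),interpolation=cv2.INTER_CUBIC)
b=cv2.resize(s["color"][190:310,260:410],(370,296),interpolation=cv2.INTER_CUBIC)
cv2.imwrite("pics/c6.png",np.hstack([a,b])[:,:,::-1])
E
```

```text
12.1833 [22.78256038  0.41818186] 0.29402916423602576 F [0.77732652 0.28432133] 0.26089670958125677
```

View pics/c6.png

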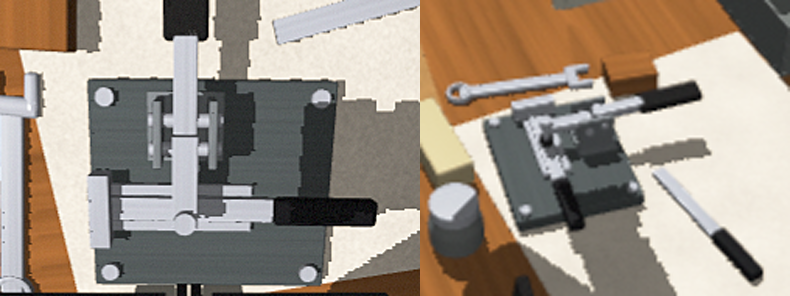

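The lever lies nearly level (crop (185,20)), the pad is down on the blade at (183,225), and the scraper is still home with the neighbours undisturbed. I'm handing it in.

```bash
python3 -c "
from plant import ctrl
print(ctrl.close_job())"
```

```text
the job is handed in; nothing more can be done
None
```

I pushed the scraper home against the stop and snapped the clamp lever into lock with the pad on the blade, then handed the job in at about 12 s; the hand-in returned no verdict, and the pad force was not measured.

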